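Change over the pipette tip boxes

ROBOT

A 6-joint arm with a two-finger parallel gripper is mounted at the origin on the work surface. World frame = base frame: x ahead of the robot, y to its left, z up, the work surface at z = 0. Lengths are in mm, angles in rad, forces in N, time in s.
With the tool pointing down it reaches from about 325 to 775 mm from the base axis. Payload 5.5 kg.
Tool frame: the origin (TCP) lies at the very end of the fingers, on their centre line; the grasp point (between the pads) lies 19 mm behind it (manip.pinch_z is the distance from the TCP to the grasp point, in mm); z points along the fingers, x is the direction in which the jaws open and shut, and the axes are right-handed (so a half turn about z gives the same grasp; the last joint's range is limited). The gripper opens to 85 mm and grips with 20 to 120 N. Pads are 22 mm wide; open, the fingers measure 114 mm over their backs; the gripper's body (76 mm by 85 mm) begins 54 mm behind the grasp point. The pads swing forward as they close: fully open they stand 13 mm farther back than shut.
Start: joints at [-1.23, 0.091, 1.231, -0, 1.82, -0.057], TCP at [232.436, -553.164, 231.275] pointing down, gripper open.
Joint ranges: [-2.87, 2.87], [-0.86, 2.18], [0.17, 2.46], [-1.51, 4.65], [0.06, 2.69], [-2.65, 2.65]. Speed limits (rad/s): [2.57, 2.57, 3.01, 3.14, 3.14, 3.14].

INTERFACE

Orientations are given as a rotation vector (axis times angle).
In Python, from cell import manip, imaging gives the robot as it stands.
- The arm moves only by the tool carry_out, never from a script. Its argument "series" is a list of rows, each a list of 7 numbers: the shift along the tool's x, y, z in cm, then the turn, a rotation vector about the tool's x, y, z in rad, then the closure, from 0 (fully open) to 1 (shut). A call has exactly 10 rows; each row shifts and turns the pose as measured when the row begins, along the tool's axes as they then stand; what a row does not reach is not made up. A row lasts 1/8 s, in which the tool goes at most 62.5 mm and 10.7 degrees, less where a joint would pass 70% of its speed; a pose out of reach is approached as far as the arm can. A call with a gripper value outside its range is refused whole. The fingers move at their own pace and stop on an object; the grip force is fixed at half the most. Time passes only in rows, so rows that do not move let the fingers close, or fill a call up. It gives the time, the measured TCP pose, the force and the opening at its end, in the units of the state.
- manip.read_state(): the state, without advancing time (a new reading comes with each control period).
- imaging.camera(name): name is "scene" or "top"; returns a dict with "pixels" (384x512x3 uint8, red, green, blue), "z_map" (384x512 float32, mm along the optical axis (not along the pixel's ray), 0 where there is no reading), "fx", "fy", "cx", "cy" (pixels), "R" (3x3) and "t" (3): a world point X has camera coordinates R X + t. Camera axes: x right, y down, z forward; pixel columns grow to the right and rows downward; lengths in mm; the calibration is good to about 2 mm. A picture is of the moment at which its call begins.
- manip.job_done(): hands the job in, once; it reports no verdict.
The state is a dict: "clock": time; "q": joint angles; "joint_vel": joint speeds; "effort": joint torques, N m; "position": TCP position; "tcp_rot": TCP orientation; "ft_force": force on the tool from outside, world axes, zero at the start; "moment": the same for the moment, N m; "gripper_width": opening from 0.0 (shut) to 1.0 (fully open).
Only numpy, scipy, OpenCV 4.12 (cv2) and the standard library are available. Lean on these libraries where they do the work, as an engineer would, in place of code of your own. Each camera call takes 0.05 s, during which the arm holds its last target.

TASK

Change over the tip boxes with fingertip pushes only: flip the lid of the full, taller box up and right over backwards so that it stays open by itself, and push the open lid of the empty, lower box over so that it falls shut. Do it gently, without gripping a lid or picking up either box; both boxes stay standing where they are, and the bottle, cup and dishes are left alone.

Things in the scene. Friction and masses are not known exactly. Their poses are not given: they have to be found in the camera images.
- tall_box: The taller of the two tip boxes, full of tips, lid shut at the start. Free-standing white plastic tip box with a weighted foot, 90 mm deep (x) by 125 mm wide (y), 85 mm high to its top face, lid not counted. Origin: centre of its underside; x points from the front (thumb tab side) to the hinge side, z up; it stands turned so that its front faces roughly the robot's right. It weighs about 0.6 kg, is loose and can slide, tip or be lifted, but must not be.
- tall_lid (a joint): Hinge of the tall box's blue lid, rad: 0 is shut, grows as the front edge rises and swings back over the hinge, 2.0 is the open stop (leaning back about 25 degrees past upright). No spring, almost no friction: below about 1.2 rad it falls shut, beyond that it falls open. Starts shut. The lid is a hollow hood of 60 g, 90 mm deep, 125 mm wide, 25 mm high, 3 mm walls, open below, hinged at its lower rear edge.
- tall_lid_hinge (a point): Point on the hinge line of the tall box's lid, middle of its width: 45 mm behind the box's origin along its x and 86 mm above its underside. The axis runs along the box's y. It turns with the lid.
- tall_lid_tab (a point): Middle of the free edge of the tall lid's thumb tab: a flat tongue 60 mm wide, 4 mm thick, standing out 20 mm from the lower front edge of the lid (edge 110 mm from the hinge line, underside level with the hinge line while shut). With the lid shut a fingertip fits under it from the front.
- low_box: The lower of the two tip boxes, empty, lid open at the start. Free-standing white plastic tip box with a weighted foot, 90 mm deep (x) by 125 mm wide (y), 55 mm high to its top face, lid not counted. Origin: centre of its underside; x points from the front (thumb tab side) to the hinge side, z up; it stands turned so that its front faces roughly the robot's right. It weighs about 0.6 kg, is loose and can slide, tip or be lifted, but must not be.
- low_lid (a joint): Hinge of the low box's blue lid, rad: 0 is shut, grows as the front edge rises and swings back over the hinge, 2.0 is the open stop (leaning back about 25 degrees past upright). No spring, almost no friction: below about 1.2 rad it falls shut, beyond that it falls open. Starts open, leaning on its stop. The lid is a hollow hood of 60 g, 90 mm deep, 125 mm wide, 25 mm high, 3 mm walls, open below, hinged at its lower rear edge.
- low_lid_hinge (a point): Point on the hinge line of the low box's lid, middle of its width: 45 mm behind the box's origin along its x and 56 mm above its underside. The axis runs along the box's y. It turns with the lid.
- low_lid_tab (a point): Middle of the free edge of the low lid's thumb tab: a flat tongue 60 mm wide, 4 mm thick, standing out 20 mm from the lower front edge of the lid (edge 110 mm from the hinge line, underside level with the hinge line while shut). With the lid shut a fingertip fits under it from the front.
- media_bottle: Bystander: amber bottle with an orange cap, 64 mm diameter, 140 mm high; origin at the centre of its underside.
- steel_cup: Bystander: small steel cup, 48 mm across the rim, 55 mm high; origin at the centre of its underside.
- dish_stack: Bystander: stack of three round lidded dishes, 90 mm diameter, 45 mm high; origin at the centre of its underside.
Not all that is in view belongs to the job. Leave any yellow look-alike of the low_box alone. There is more than one size of the tall_box; the job needs the smaller.

How it is judged (in metres and radians):
At the end, for the whole second after the job is handed in: Tall box's lid rests open (above 1.9 rad) and low box's lid rests shut (below 0.06 rad), both still; both boxes upright within 0.05 rad, at rest, within 30 mm of where they began; bottle, cup and dishes upright and within 30 mm of where they began (value of joint tall_lid above 1.9 rad and value of joint low_lid below 0.06 rad and velocity of joint tall_lid between -0.2 and 0.2 rad/s and velocity of joint low_lid between -0.2 and 0.2 rad/s and distance of each of tall_box, low_box, media_bottle, steel_cup, dish_stack from where it was at the start of the episode below 0.03 m and angle between each of tall_box, low_box's own z axis and vertical below 0.05 rad and linear speed of each of tall_box, low_box below 0.02 m/s and angle between each of media_bottle, steel_cup, dish_stack's own z axis and vertical below 0.1 rad); the robot touches nothing.
It fails at once if a tip box is lifted or tipped up (centre of its underside more than 15 mm up, or leaning over 0.25 rad) (height (world z) of any of tall_box, low_box above 0.015 m or angle between any of tall_box, low_box's own z axis and vertical above 0.25 rad).
It fails at once if a lid or box is squeezed or pushed hard: over 15 N from the fingers (contact force between the fingers and tall_box above 15 N or contact force between the fingers and low_box above 15 N).
It fails at once if the bottle, cup or dishes are pushed over 40 mm away or knocked over (distance of any of media_bottle, steel_cup, dish_stack from where it was at the start of the episode above 0.04 m or angle between any of media_bottle, steel_cup, dish_stack's own z axis and vertical above 0.4 rad).
It also fails if it takes over 58 s, if anything falls off the work surface, if the arm or the gripper's body presses on something with over 40 N, if the wrist force passes 120 N, or if a joint passes its speed limit or range.

## Working session

There is one attempt and no reset: what is moved stays moved. The work goes in short steps, Python scripts to look and compute and a tool call to move; the robot and the scene stay as the last step left them, time stands still between calls to the robot, and variables do not carry over. Pictures are saved under pics/ and viewed, and the job is handed in when it is done.

Besides the shell and the picture viewer there is one more tool, called as a command line: name --pt "numbers of a row" for each row, then --argument value for the rest. carry_out: Moves the arm, as the interface text tells. Its arguments: {"type":"object","properties":{"series":{"type":"array","items":{"type":"array","items":{"type":"number"}}}},"required":["series"]}

```bash
mkdir -p pics; ls; python3 - <<'E'
from cell import manip, imaging
import cv2,numpy as np
print(manip.read_state())
for n in("scene","top"):
    c=imaging.camera(n); np.savez(f"{n}0.npz",**c)
    cv2.imwrite(f"pics/{n}0.png",cv2.resize(c["pixels"][:,:,::-1],(768,576)))
    print(n,c["fx"],c["cx"],c["cy"],c["R"],c["t"])
E
```

```text
pics
{'clock': 0.0, 'q': array([-1.22969794e+00,  9.18745445e-02,  1.23192082e+00,  6.74526840e-06,
        1.81981624e+00, -5.66861990e-02]), 'joint_vel': array([ 8.50124168e-05, -1.24852519e-03, -1.03403588e-03, -2.22025736e-05,
        3.21765903e-03, -9.55108206e-04]), 'effort': array([ 1.38087366e-04, -4.58739209e+01, -4.18016052e+01,  5.25563405e-05,
        1.19145663e-02,  9.11778642e-06]), 'position': array([ 232.3344827 , -552.86866187,  230.12176632]), 'tcp_rot': array([-2.61555616e+00,  1.73805191e+00,  2.53053493e-03]), 'ft_force': array([-0.40802637,  0.66264492, -0.31666258]), 'moment': array([ 0.02495432, -0.02220707,  0.05596316]), 'gripper_width': 0.9971246876561856}
scene 369.34370882034153 259.76827545238336 192.7434160674935 [[-0.28961024  0.95714406 -0.00108064]
 [ 0.62681705  0.18880725 -0.75594458]
 [-0.72334383 -0.21960665 -0.65463473]] [  79.57316583 -286.00270305 1378.79004014]
top 496.15764668229735 260.0641918895205 194.61168633675433 [[-0.01817303 -0.99977059  0.01133586]
 [-0.99415733  0.01686214 -0.10661554]
 [ 0.10639994 -0.01320715 -0.9942357 ]] [  66.58179095  551.45877858 1311.41774571]
```

View pics/scene0.png

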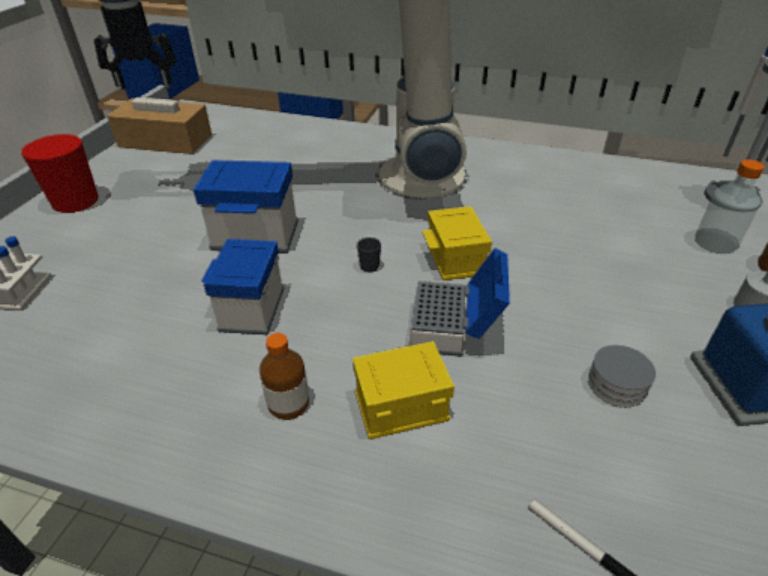

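View pics/top0.png

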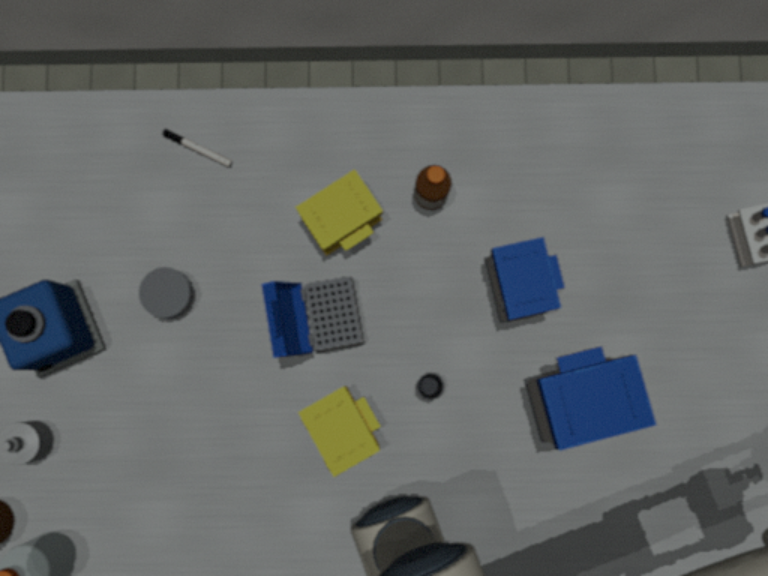

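The target tall box is at about (525,280) in the top view, with its tab to the right. The open low box is at (310,315), with its lid on the left. The larger blue box at (597,400) and the yellow boxes are distractors.

```bash
cat >h.py <<'E'
import numpy as np,cv2
def world(c):
    z=c["z_map"];v,u=np.mgrid[:384,:512]
    P=np.stack([(u-c["cx"])/c["fx"]*z,(v-c["cy"])/c["fy"]*z,z],-1)
    W=(P-c["t"])@c["R"]; W[z==0]=np.nan
    return W
def blue(c):
    h=cv2.cvtColor(c["pixels"],cv2.COLOR_RGB2HSV)
    return cv2.inRange(h,(100,120,40),(130,255,255))
E
python3 - <<'E'
from h import *
c=dict(np.load("top0.npz"));W=world(c);m=blue(c)
def roi(x0,x1,y0,y1,mm=m):
    k=np.zeros_like(mm);k[y0:y1,x0:x1]=1
    return (mm>0)&(k>0)
def rect(n,k):
    p=W[k];p=p[~np.isnan(p[:,0])]
    print(n,len(p),'z pct',np.percentile(p[:,2],[2,10,50,90,98]).round(1))
    return p
p=rect('tall',roi(320,380,150,220))
for n,q in(('lid',p[p[:,2]>103]),('tab',p[(p[:,2]<100)&(p[:,2]>80)])):
    r=cv2.minAreaRect(q[:,:2].astype(np.float32));print(n,len(q),q.mean(0).round(1),r,cv2.boxPoints(r).round(0).tolist())
p=rect('lowlid',roi(172,212,180,245))
r=cv2.minAreaRect(p[:,:2].astype(np.float32));print(r,cv2.boxPoints(r).round(0).tolist())
k=roi(200,250,180,240,255-m)&(W[...,2]>45)&(W[...,2]<65)
p=rect('lowbox',k);r=cv2.minAreaRect(p[:,:2].astype(np.float32));print(p.mean(0),r,cv2.boxPoints(r).round(0).tolist())
# objects
for n,x0,x1,y0,y1 in(('bottle',270,308,105,140),('cup',275,298,245,270),('dish',90,132,175,215),('bigtall',345,440,228,302),('yel1',195,256,112,170),('yel2',198,256,256,320)):
    q=W[y0:y1,x0:x1].reshape(-1,3);q=q[q[:,2]>25]
    print(n,q[:,:].min(0).round(),q.max(0).round())
E
```

```text
tall 1855 z pct [ 89.4 106.5 112.  115.6 117.5]
lid 1698 [ 563.9 -173.1  112.3] ((564.5711059570312, -174.14825439453125), (123.78237915039062, 91.73980712890625), 11.559673309326172) [[495.0, -142.0], [513.0, -231.0], [634.0, -207.0], [616.0, -117.0]]
tab 138 [ 567.6 -199.8   92.2] ((565.1862182617188, -183.0206756591797), (121.27000427246094, 108.0452651977539), 11.379708290100098) [[495.0, -142.0], [516.0, -248.0], [635.0, -224.0], [614.0, -118.0]]
lowlid 1221 z pct [ 49.6  53.3  82.5 141.8 156.4]
((502.87091064453125, 233.3582763671875), (124.23085021972656, 58.67410659790039), 9.146921157836914) [[437.0, 252.0], [446.0, 195.0], [569.0, 214.0], [560.0, 272.0]]
lowbox 1532 z pct [50.2 52.8 56.4 59.8 62.2]
[514.31686877 160.58134646  56.34057564] ((512.3244018554688, 168.38967895507812), (125.01872253417969, 108.27864837646484), 7.624436855316162) [[443.0, 214.0], [458.0, 106.0], [581.0, 123.0], [567.0, 230.0]]
bottle [706. -54.  26.] [769.  10. 146.]
cup [361. -34.  26.] [408.  13.  59.]
dish [514. 413.  27.] [603. 502.  55.]
bigtall [ 278. -368.   26.] [ 445. -182.  157.]
yel1 [624.  68.  27.] [764. 220.  92.]
yel2 [238.  80.  52.] [388. 217.  91.]
```

```bash
python3 - <<'E'
import numpy as np
from scipy.spatial.transform import Rotation as Ro
q1,q23=-0.62,1.55
for t in (50,60,75):
  tr=np.radians(t);z=np.array([0,np.sin(tr),-np.cos(tr)])
  for xa in ([1,0,0],[-1,0,0],np.cross([1,0,0],z),-np.cross([1,0,0],z)):
    x=np.array(xa,float);R=np.stack([x,np.cross(z,x),z],1)
    B=Ro.from_euler('ZY',[q1,q23]).as_matrix()
    M=B.T@R
    e=Ro.from_matrix(M).as_euler('ZYZ')
    print(t,x.round(2),'q4 %.2f q5 %.2f q6 %.2f'%(e[0],e[1],(e[2]-np.pi+np.pi)%(2*np.pi)-np.pi))
E
```

```text
50 [1. 0. 0.] q4 0.78 q5 2.05 q6 -0.41
50 [-1.  0.  0.] q4 0.78 q5 2.05 q6 2.73
50 [-0.    0.64  0.77] q4 0.78 q5 2.05 q6 -1.98
50 [ 0.   -0.64 -0.77] q4 0.78 q5 2.05 q6 1.16
60 [1. 0. 0.] q4 0.96 q5 2.11 q6 -0.32
60 [-1.  0.  0.] q4 0.96 q5 2.11 q6 2.82
60 [-0.    0.5   0.87] q4 0.96 q5 2.11 q6 -1.89
60 [ 0.   -0.5  -0.87] q4 0.96 q5 2.11 q6 1.25
75 [1. 0. 0.] q4 1.27 q5 2.17 q6 -0.16
75 [-1.  0.  0.] q4 1.27 q5 2.17 q6 2.98
75 [-0.    0.26  0.97] q4 1.27 q5 2.17 q6 -1.73
75 [ 0.   -0.26 -0.97] q4 1.27 q5 2.17 q6 1.41
```

```bash
cat >>h.py <<'E'
from scipy.spatial.transform import Rotation as Ro, Slerp
def tilt(t,yaw=0):
    "fingers pointing along +y (rotated by yaw) at t deg from down, tool x along +x"
    return Ro.from_euler('z',yaw,degrees=True)*Ro.from_euler('x',180+t,degrees=True)
def plan(pts,Rs,ns,p=None,R=None):
    from cell import manip
    s=manip.read_state()
    p=s["position"] if p is None else np.array(p,float)
    R=Ro.from_rotvec(s["tcp_rot"]) if R is None else R
    for q,Q,n in zip(pts,Rs,ns):
        q=np.array(q,float)
        w=(R.inv()*Q).as_rotvec()/n
        for i in range(n):
            Ri=R*Ro.from_rotvec(w*i)
            d=Ri.inv().apply((q-p)/n)/10
            print([*(float(round(v,2)) for v in d),*(float(round(v,3)) for v in w)])
        p,R=q,Q
    print('dist/row')
def st():
    from cell import manip
    s=manip.read_state();R=Ro.from_rotvec(s["tcp_rot"]).as_matrix()
    print(round(float(s["clock"]),2),'p',s["position"].round(1),'q',s["q"].round(2),'F',s["ft_force"].round(1),'x',R[:,0].round(2),'z',R[:,2].round(2),s["gripper_width"].round(2))
E
python3 - <<'E'
from h import *
print(tilt(60).as_matrix().round(2))
plan([(577,-380,190)],[tilt(60)],[12])
E
```

```text
[[ 1.    0.    0.  ]
 [ 0.   -0.5   0.87]
 [ 0.   -0.87 -0.5 ]]
[-0.22, -3.21, 0.34, 0.077, -0.051, -0.088]
[0.09, -3.18, 0.58, 0.077, -0.051, -0.088]
[0.4, -3.1, 0.81, 0.077, -0.051, -0.088]
[0.72, -2.98, 1.02, 0.077, -0.051, -0.088]
[1.03, -2.82, 1.19, 0.077, -0.051, -0.088]
[1.34, -2.62, 1.34, 0.077, -0.051, -0.088]
[1.63, -2.38, 1.46, 0.077, -0.051, -0.088]
[1.9, -2.11, 1.54, 0.077, -0.051, -0.088]
[2.16, -1.81, 1.59, 0.077, -0.051, -0.088]
[2.38, -1.49, 1.6, 0.077, -0.051, -0.088]
[2.58, -1.14, 1.57, 0.077, -0.051, -0.088]
[2.74, -0.79, 1.51, 0.077, -0.051, -0.088]
dist/row
```

carry_out --pt "-0.2 -3.2 0.3 0.077 -0.051 -0.088 1" --pt "0.1 -3.2 0.6 0.077 -0.051 -0.088 1" --pt "0.4 -3.1 0.8 0.077 -0.051 -0.088 1" --pt "0.7 -3.0 1.0 0.077 -0.051 -0.088 1" --pt "1.0 -2.8 1.2 0.077 -0.051 -0.088 1" --pt "1.3 -2.6 1.3 0.077 -0.051 -0.088 1" --pt "1.6 -2.4 1.5 0.077 -0.051 -0.088 1" --pt "1.9 -2.1 1.5 0.077 -0.051 -0.088 1" --pt "2.2 -1.8 1.6 0.077 -0.051 -0.088 1" --pt "2.4 -1.5 1.6 0.077 -0.051 -0.088 1"

```text
clock: 1.35
position: [523.7, -401.7, 197.9]
tcp_rot: [-2.209, 0.222, -0.0]
ft_force: [-0.2, -0.2, 0.3]
gripper_width: 0.002
```

```bash
python3 - <<'E'
from h import *
st()
plan([(577,-345,150)],[tilt(60)],[8])
E
```

```text
Traceback (most recent call last):
  File "h.py", line 31, in st
    print(round(float(s["clock"]),2),'p',s["position"].round(1),'q',s["q"].round(2),'F',s["ft_force"].round(1),'x',R[:,0].round(2),'z',R[:,2].round(2),s["gripper_width"].round(2))
                                                                                                                                                       ^^^^^^^^^^^^^^^^^^^^^^^^
AttributeError: 'float' object has no attribute 'round'
```

```bash
sed -i 's/s\["gripper_width"\].round(2)/round(s["gripper_width"],2)/' h.py; python3 - <<'E'
from h import *
st()
plan([(577,-330,120),(577,-275,67)],[tilt(60)]*2,[5,5])
E
```

```text
1.35 p [ 523.7 -401.7  197.9] q [-0.97  0.8   0.62  0.79  2.34 -0.39] F [-0.2 -0.2  0.3] x [ 0.98 -0.16 -0.08] z [ 0.08  0.79 -0.6 ] 0.0
[0.94, 0.22, 2.16, 0.024, -0.018, -0.031]
[0.97, 0.3, 2.14, 0.024, -0.018, -0.031]
[1.0, 0.39, 2.11, 0.024, -0.018, -0.031]
[1.03, 0.47, 2.08, 0.024, -0.018, -0.031]
[1.05, 0.55, 2.05, 0.024, -0.018, -0.031]
[0.0, 0.37, 1.48, 0.0, 0.0, 0.0]
[0.0, 0.37, 1.48, 0.0, 0.0, 0.0]
[0.0, 0.37, 1.48, 0.0, 0.0, 0.0]
[0.0, 0.37, 1.48, 0.0, 0.0, 0.0]
[0.0, 0.37, 1.48, 0.0, 0.0, 0.0]
dist/row
```

carry_out --pt "0.9 0.2 2.2 0.024 -0.018 -0.031 1" --pt "1.0 0.3 2.1 0.024 -0.018 -0.031 1" --pt "1.0 0.4 2.1 0.024 -0.018 -0.031 1" --pt "1.0 0.5 2.1 0.024 -0.018 -0.031 1" --pt "1.1 0.6 2.0 0.024 -0.018 -0.031 1" --pt "0 0.4 1.5 0 0 0 1" --pt "0 0.4 1.5 0 0 0 1" --pt "0 0.4 1.5 0 0 0 1" --pt "0 0.4 1.5 0 0 0 1" --pt "0 0 0 0 0 0 1"

```text
clock: 2.6
position: [580.4, -276.1, 63.7]
tcp_rot: [-2.084, -0.016, 0.007]
ft_force: [-0.7, -1.1, 0.1]
gripper_width: -0.004
```

```bash
python3 - <<'E'
from h import *
from cell import imaging
st()
for n in("scene","top"):
    c=imaging.camera(n)
    im=c["pixels"][:,:,::-1]
    im=im[110:260,100:300] if n=="scene" else im[120:260,290:460]
    cv2.imwrite(f"pics/{n}1.png",cv2.resize(im,None,fx=3.5,fy=3.5))
E
```

```text
2.6 p [ 580.4 -276.1   63.7] q [-0.82  0.84  0.87  0.8   2.17 -0.63] F [-0.7 -1.1  0.1] x [1.   0.01 0.  ] z [-0.01  0.87 -0.49] -0.0
```

View pics/scene1.png

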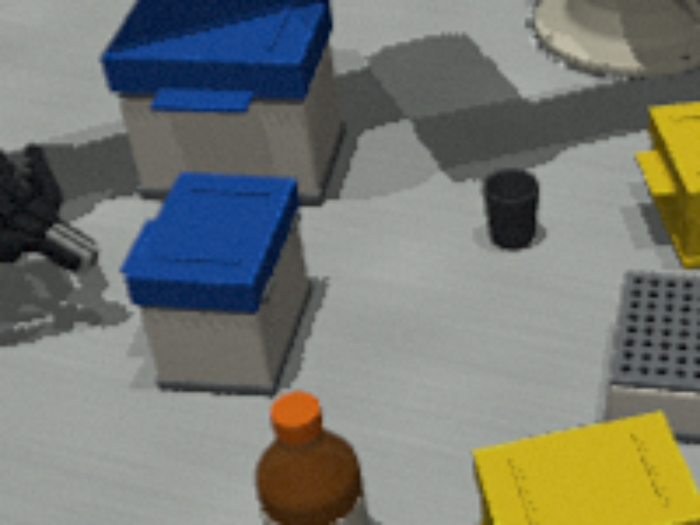

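View pics/top1.png

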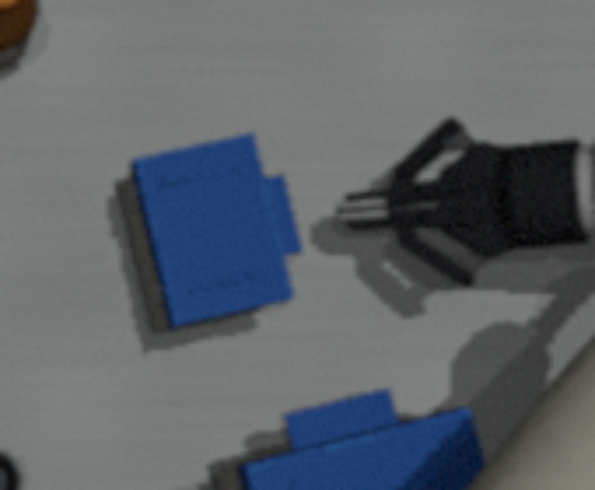

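```bash
cat >arc.py <<'E'
from h import *
H=np.array([555.6,-130,86]);u=np.array([-.2,.98,0]);up=np.array([0,0,1.])
def T(th,r=101): return H-r*np.cos(th)*u+r*np.sin(th)*up-np.array([0,5.5,9.5])
E
python3 - <<'E'
from arc import *
st()
a=[T(-.12),T(0),T(.1),T(.2),T(.3)]
for x in a: print(x.round())
plan(a,[tilt(60)]*5,[4,1,1,1,1])
E
```

```text
2.7 p [ 580.6 -277.4   65. ] q [-0.82  0.84  0.87  0.8   2.18 -0.63] F [ 0.5  0.6 -0.1] x [1.   0.01 0.  ] z [-0.01  0.87 -0.49] 0.0
[ 576. -234.   64.]
[ 576. -234.   76.]
[ 576. -234.   87.]
[ 575. -233.   97.]
[ 575. -230.  106.]
[-0.11, -0.52, 0.96, -0.002, 0.002, 0.002]
[-0.11, -0.53, 0.96, -0.002, 0.002, 0.002]
[-0.12, -0.53, 0.96, -0.002, 0.002, 0.002]
[-0.12, -0.53, 0.95, -0.002, 0.002, 0.002]
[0.01, -1.01, -0.67, 0.0, 0.0, 0.0]
[-0.01, -0.9, -0.46, 0.0, 0.0, 0.0]
[-0.03, -0.94, -0.37, 0.0, 0.0, 0.0]
[-0.05, -0.97, -0.28, 0.0, 0.0, 0.0]
dist/row
```

carry_out --pt "-0.1 -0.5 1.0 0 0 0 1" --pt "-0.1 -0.5 1.0 0 0 0 1" --pt "-0.1 -0.5 1.0 0 0 0 1" --pt "-0.1 -0.5 0.9 0 0 0 1" --pt "0 0 0 0 0 0 1" --pt "0 -0.5 -0.3 0 0 0 1" --pt "0 -0.5 -0.3 0 0 0 1" --pt "0 -0.9 -0.5 0 0 0 1" --pt "0 -0.9 -0.4 0 0 0 1" --pt "0 -0.9 -0.3 0 0 0 1"

```text
clock: 3.95
position: [576.2, -231.6, 109.0]
tcp_rot: [-2.089, -0.016, -0.001]
ft_force: [-0.8, -0.3, -0.2]
gripper_width: 0.002
```

```bash
python3 - <<'E'
from arc import *
from cell import imaging
st()
for n in("scene","top"):
    c=imaging.camera(n)
    im=c["pixels"][:,:,::-1]
    im=im[110:260,100:300] if n=="scene" else im[120:260,290:460]
    cv2.imwrite(f"pics/{n}2.png",cv2.resize(im,None,fx=3.5,fy=3.5))
a=[T(x) for x in np.arange(.35,1.46,.1)]
plan(a,[tilt(60)]*len(a),[1]*len(a))
E
```

```text
3.95 p [ 576.2 -231.6  109. ] q [-0.78  0.7   1.    0.82  2.15 -0.59] F [-0.8 -0.3 -0.2] x [1.   0.01 0.01] z [-0.01  0.87 -0.5 ] 0.0
[-0.19, -0.25, 0.22, -0.004, 0.005, 0.014]
[-0.08, -1.0, -0.13, 0.0, 0.0, 0.0]
[-0.1, -1.0, -0.03, 0.0, 0.0, 0.0]
[-0.11, -1.0, 0.07, 0.0, 0.0, 0.0]
[-0.13, -0.99, 0.17, 0.0, 0.0, 0.0]
[-0.14, -0.96, 0.26, 0.0, 0.0, 0.0]
[-0.16, -0.93, 0.36, 0.0, 0.0, 0.0]
[-0.17, -0.89, 0.45, 0.0, 0.0, 0.0]
[-0.18, -0.84, 0.53, 0.0, 0.0, 0.0]
[-0.19, -0.78, 0.62, 0.0, 0.0, 0.0]
[-0.19, -0.71, 0.69, 0.0, 0.0, 0.0]
[-0.2, -0.64, 0.76, 0.0, 0.0, 0.0]
dist/row
```

View pics/scene2.png

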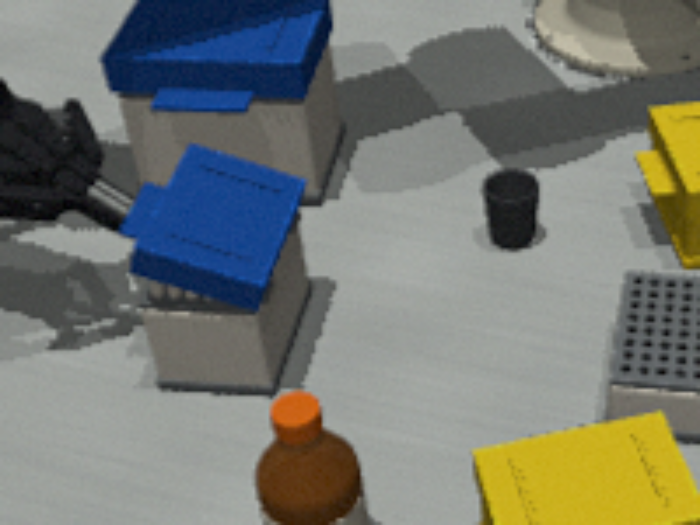

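View pics/top2.png

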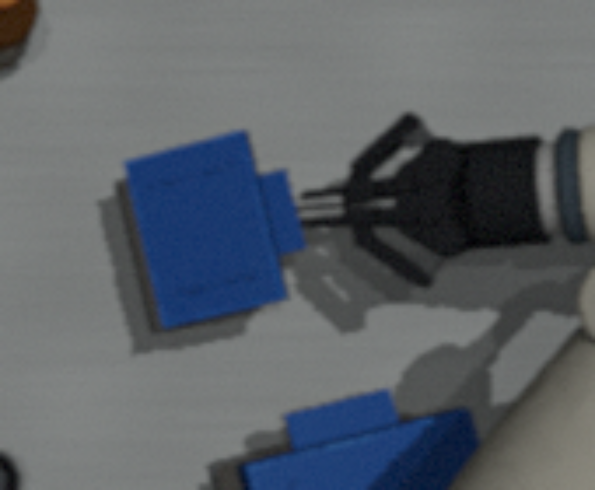

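The lid is lifting: its front edge is raised and the finger is under the tab at about (300,210) in the top crop. I'll continue along the arc.

carry_out --pt "-0.1 -1.0 0 0 0 0 1" --pt "-0.1 -1.0 0.1 0 0 0 1" --pt "-0.1 -1.0 0.1 0 0 0 1" --pt "-0.1 -1.0 0.2 0 0 0 1" --pt "-0.1 -1.0 0.3 0 0 0 1" --pt "-0.2 -0.9 0.4 0 0 0 1" --pt "-0.2 -0.9 0.5 0 0 0 1" --pt "-0.2 -0.8 0.5 0 0 0 1" --pt "-0.2 -0.8 0.6 0 0 0 1" --pt "-0.2 -0.7 0.7 0 0 0 1"

```text
clock: 5.3
position: [558.7, -151.6, 175.9]
tcp_rot: [-2.09, -0.018, -0.002]
ft_force: [-0.5, 0.5, 0.1]
gripper_width: -0.002
```

```bash
python3 - <<'E'
from arc import *
from cell import imaging
st()
for n in("scene",):
    c=imaging.camera(n)
    im=c["pixels"][:,:,::-1]
    im=im[90:240,100:300]
    cv2.imwrite(f"pics/{n}3.png",cv2.resize(im,None,fx=3.5,fy=3.5))
a=[T(x) for x in np.arange(1.25,1.6,.1)]
plan(a,[tilt(60)]*len(a),[1]*len(a))
E
```

```text
5.3 p [ 558.7 -151.6  175.9] q [-0.72  0.47  1.19  0.87  2.13 -0.51] F [-0.5  0.5  0.1] x [1.   0.01 0.01] z [-0.01  0.87 -0.5 ] -0.0
[0.31, 1.15, -1.19, -0.005, 0.007, 0.014]
[-0.19, -0.71, 0.69, 0.0, 0.0, 0.0]
[-0.2, -0.64, 0.76, 0.0, 0.0, 0.0]
[-0.2, -0.56, 0.82, 0.0, 0.0, 0.0]
dist/row
```

View pics/scene3.png

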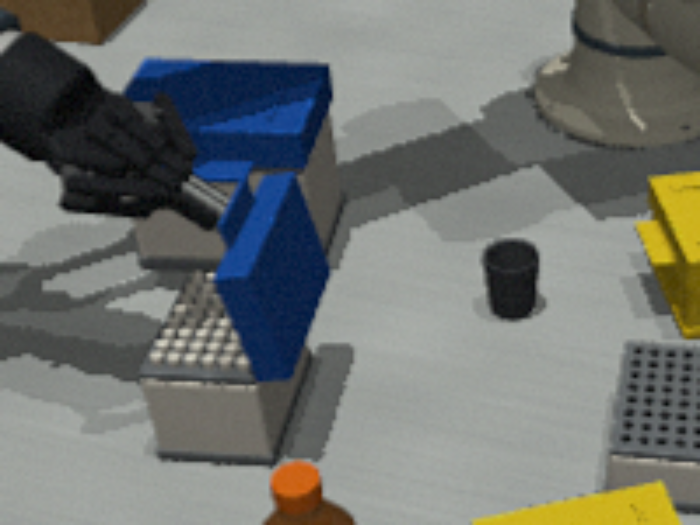

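carry_out --pt "-0.2 -0.6 0.8 0 0 0 1" --pt "-0.2 -0.5 0.9 0 0 0 1" --pt "-0.2 -0.4 0.9 0 0 0 1" --pt "0 0 0 0 0 0 1" --pt "0 0 0 0 0 0 1" --pt "0 0.5 -1.2 0 0 0 1" --pt "0 0.5 -1.5 0 0 0 1" --pt "0 0.3 -2.0 0 0 0 1" --pt "0 0 -3.0 0 0 0 1" --pt "0 0 -3.0 0 0 0 1"

```text
clock: 6.6
position: [552.1, -224.0, 218.0]
tcp_rot: [-2.088, -0.017, 0.001]
ft_force: [0.1, -0.6, -1.0]
gripper_width: -0.005
```

```bash
python3 - <<'E'
from arc import *
from cell import imaging
st()
for n in("scene","top"):
    c=imaging.camera(n);np.savez(f"{n}4.npz",**c)
    im=c["pixels"][:,:,::-1]
    im=im[90:240,100:300] if n=="scene" else im
    cv2.imwrite(f"pics/{n}4.png",cv2.resize(im,None,fx=3.5 if n=="scene" else 1.5,fy=3.5 if n=="scene" else 1.5))
E
```

```text
6.6 p [ 552.1 -224.   218. ] q [-0.8   0.56  0.99  0.9   2.26 -0.46] F [ 0.1 -0.6 -1. ] x [1.   0.01 0.01] z [-0.01  0.87 -0.49] -0.0
```

View pics/scene4.png

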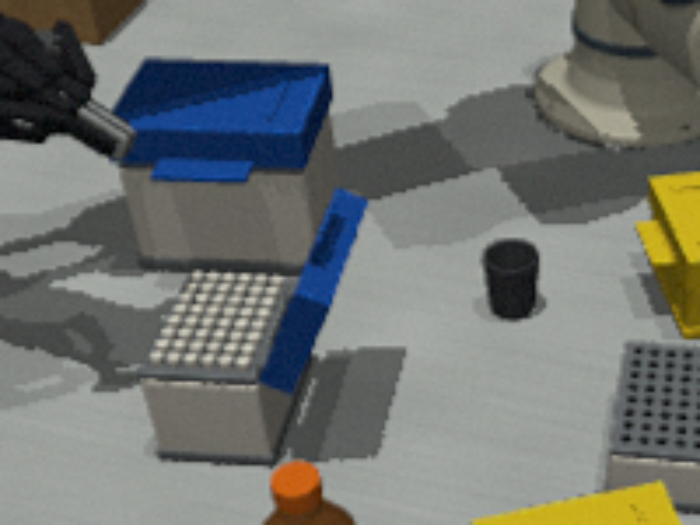

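View pics/top4.png

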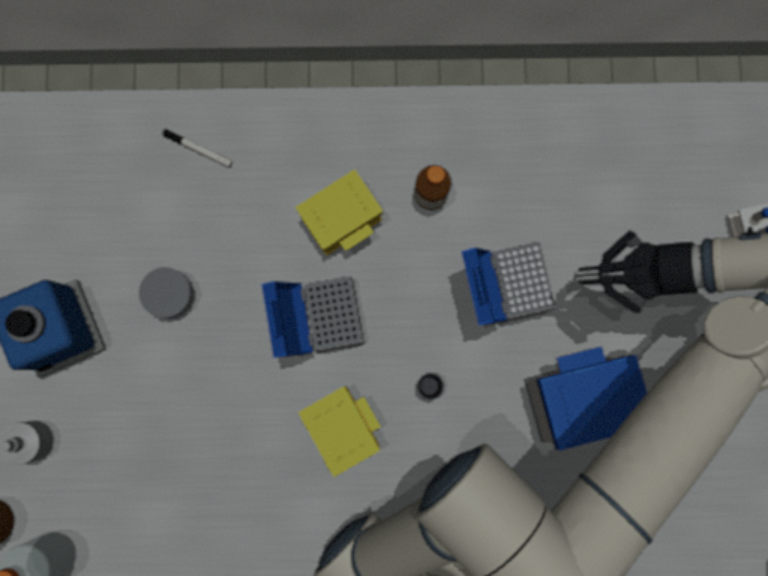

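Tall lid now leans back on its stop, tips visible at (525,280). Next I'll carry the tool high over to behind the low lid.

```bash
python3 - <<'E'
from arc import *
plan([(545,-200,290),(495,310,290),(495,310,118)],[tilt(20),tilt(0),tilt(0)],[5,11,4])
E
```

```text
[-0.13, -1.49, -0.26, -0.14, -0.0, 0.003]
[-0.13, -1.44, -0.47, -0.14, -0.0, 0.003]
[-0.13, -1.36, -0.66, -0.14, -0.0, 0.003]
[-0.14, -1.25, -0.85, -0.14, -0.0, 0.003]
[-0.14, -1.12, -1.01, -0.14, -0.0, 0.003]
[-0.45, -4.36, 1.59, -0.032, 0.0, 0.0]
[-0.45, -4.4, 1.45, -0.032, 0.0, 0.0]
[-0.45, -4.45, 1.31, -0.032, 0.0, 0.0]
[-0.45, -4.49, 1.16, -0.032, 0.0, 0.0]
[-0.45, -4.52, 1.02, -0.032, 0.0, 0.0]
[-0.45, -4.55, 0.88, -0.032, 0.0, 0.0]
[-0.45, -4.58, 0.73, -0.032, 0.0, 0.0]
[-0.45, -4.6, 0.59, -0.032, 0.0, 0.0]
[-0.45, -4.62, 0.44, -0.032, 0.0, 0.0]
[-0.45, -4.63, 0.29, -0.032, 0.0, 0.0]
[-0.45, -4.63, 0.15, -0.032, 0.0, 0.0]
[0.0, -0.0, 4.3, 0.0, 0.0, 0.0]
[0.0, -0.0, 4.3, 0.0, 0.0, 0.0]
[0.0, -0.0, 4.3, 0.0, 0.0, 0.0]
[0.0, -0.0, 4.3, 0.0, 0.0, 0.0]
dist/row
```

carry_out --pt "-0.1 -1.5 -0.3 -0.14 0 0 1" --pt "-0.1 -1.5 -0.5 -0.14 0 0 1" --pt "-0.1 -1.4 -0.7 -0.14 0 0 1" --pt "-0.1 -1.3 -0.8 -0.14 0 0 1" --pt "-0.1 -1.1 -1.0 -0.14 0 0 1" --pt "-0.5 -4.4 1.5 -0.03 0 0 1" --pt "-0.5 -4.4 1.4 -0.03 0 0 1" --pt "-0.5 -4.4 1.3 -0.03 0 0 1" --pt "-0.5 -4.5 1.1 -0.03 0 0 1" --pt "-0.5 -4.5 1.0 -0.03 0 0 1"

```text
clock: 7.95
position: [519.6, 31.0, 287.0]
tcp_rot: [-2.963, -0.001, -0.01]
ft_force: [-0.3, -0.4, -0.1]
gripper_width: 0.001
```

```bash
python3 - <<'E'
from arc import *
st()
plan([(495,310,290),(495,310,180)],[tilt(0),tilt(0)],[7,3])
E
```

```text
7.95 p [519.6  31.  287. ] q [-0.12 -0.11  1.34  0.19  1.92 -0.06] F [-0.3 -0.4 -0.1] x [ 1.   -0.    0.01] z [ 0.01  0.18 -0.98] 0.0
[-0.35, -3.93, 0.67, -0.026, -0.001, 0.0]
[-0.35, -3.95, 0.56, -0.026, -0.001, 0.0]
[-0.35, -3.96, 0.46, -0.026, -0.001, 0.0]
[-0.35, -3.97, 0.36, -0.026, -0.001, 0.0]
[-0.35, -3.98, 0.26, -0.026, -0.001, 0.0]
[-0.35, -3.98, 0.16, -0.026, -0.001, 0.0]
[-0.35, -3.99, 0.06, -0.026, -0.001, 0.0]
[0.0, -0.0, 3.67, 0.0, 0.0, 0.0]
[0.0, -0.0, 3.67, 0.0, 0.0, 0.0]
[0.0, -0.0, 3.67, 0.0, 0.0, 0.0]
dist/row
```

carry_out --pt "-0.4 -3.9 0.7 -0.026 0 0 1" --pt "-0.4 -3.9 0.6 -0.026 0 0 1" --pt "-0.4 -4.0 0.5 -0.026 0 0 1" --pt "-0.3 -4.0 0.4 -0.026 0 0 1" --pt "-0.3 -4.0 0.3 -0.026 0 0 1" --pt "-0.3 -4.0 0.2 -0.026 0 0 1" --pt "-0.3 -4.0 0.1 -0.026 0 0 1" --pt "0 0 3.6 0 0 0 1" --pt "0 0 3.6 0 0 0 1" --pt "0 0 3.6 0 0 0 1"

```text
clock: 9.2
position: [494.0, 323.2, 176.2]
tcp_rot: [3.134, 0.013, 0.017]
ft_force: [-0.4, 0.3, 0.2]
gripper_width: -0.001
```

```bash
python3 - <<'E'
from arc import *
st()
plan([(495,310,118),(498,280,118)],[tilt(0),tilt(0)],[5,2])
E
```

```text
9.2 p [494.  323.2 176.2] q [ 0.53  0.06  1.36 -0.01  1.72  0.52] F [-0.4  0.3  0.2] x [1.   0.01 0.01] z [ 0.01 -0.01 -1.  ] -0.0
[0.0, 0.25, 1.17, 0.001, -0.002, 0.002]
[0.01, 0.26, 1.17, 0.001, -0.002, 0.002]
[0.01, 0.26, 1.17, 0.001, -0.002, 0.002]
[0.01, 0.26, 1.17, 0.001, -0.002, 0.002]
[0.02, 0.26, 1.16, 0.001, -0.002, 0.002]
[0.15, 1.5, 0.0, 0.0, 0.0, 0.0]
[0.15, 1.5, 0.0, 0.0, 0.0, 0.0]
dist/row
```

carry_out --pt "0 0 2.0 0 0 0 1" --pt "0 0 2.0 0 0 0 1" --pt "0 0 1.7 0 0 0 1" --pt "0 0 0 0 0 0 1" --pt "0.1 1.0 0 0 0 0 1" --pt "0.1 1.0 0 0 0 0 1" --pt "0.1 1.0 0 0 0 0 1" --pt "0.1 0.7 0 0 0 0 1" --pt "0 0 0 0 0 0 1" --pt "0 0 0 0 0 0 1"

```text
clock: 10.45
position: [500.4, 282.2, 118.6]
tcp_rot: [3.135, 0.011, 0.02]
ft_force: [-0.3, 0.1, 0.4]
gripper_width: -0.005
```

```bash
python3 - <<'E'
from arc import *
from cell import imaging
st()
for n in("scene",):
    c=imaging.camera(n)
    im=c["pixels"][:,:,::-1]
    im=im[100:260,240:440]
    cv2.imwrite(f"pics/{n}5.png",cv2.resize(im,None,fx=3.5,fy=3.5))
E
```

```text
10.45 p [500.4 282.2 118.6] q [ 0.46  0.02  1.5  -0.01  1.61  0.45] F [-0.3  0.1  0.4] x [1.   0.01 0.01] z [ 0.01 -0.01 -1.  ] -0.01
```

View pics/scene5.png

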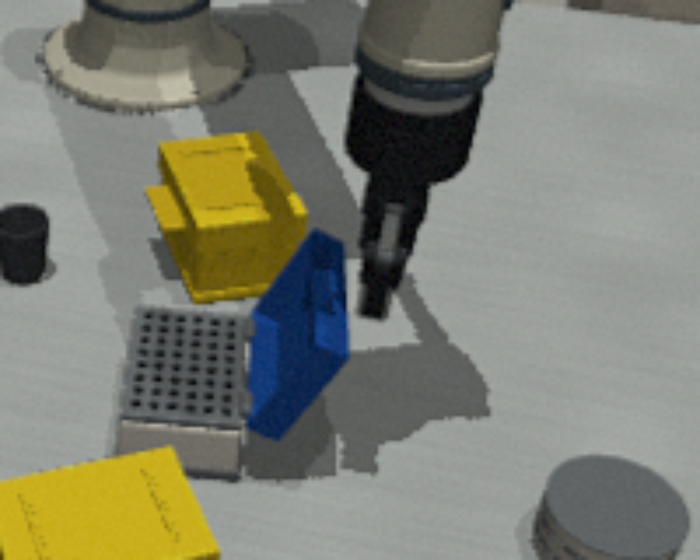

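The fingertip is just behind the open lid at (372,310) in the crop. Pushing towards −y now.

carry_out --pt "0.1 0.8 0 0 0 0 1" --pt "0.1 0.8 0 0 0 0 1" --pt "0.1 0.8 0 0 0 0 1" --pt "0.1 0.8 0 0 0 0 1" --pt "0.1 0.8 0 0 0 0 1" --pt "0.1 0.8 0 0 0 0 1" --pt "0.1 0.8 0 0 0 0 1" --pt "0.1 0.8 0 0 0 0 1" --pt "0.1 0.8 0 0 0 0 1" --pt "0 0 0 0 0 0 1"

```text
clock: 11.75
position: [510.4, 205.1, 119.0]
tcp_rot: [3.134, 0.011, 0.019]
ft_force: [0.4, -0.5, -0.3]
gripper_width: -0.006
```

```bash
python3 - <<'E'
from arc import *
from cell import imaging
st()
for n in("scene",):
    c=imaging.camera(n)
    im=c["pixels"][:,:,::-1]
    im=im[100:260,240:440]
    cv2.imwrite(f"pics/{n}6.png",cv2.resize(im,None,fx=3.5,fy=3.5))
E
```

```text
11.75 p [510.4 205.1 119. ] q [ 0.33 -0.04  1.57 -0.01  1.61  0.32] F [ 0.4 -0.5 -0.3] x [1.   0.01 0.01] z [ 0.01 -0.01 -1.  ] -0.01
```

View pics/scene6.png

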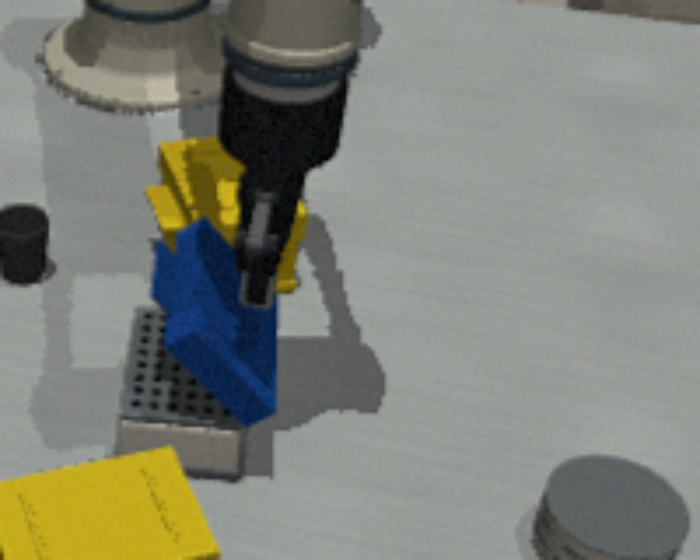

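carry_out --pt "0.1 0.6 0 0 0 0 1" --pt "0.1 0.6 0 0 0 0 1" --pt "0.1 0.6 0 0 0 0 1" --pt "0 0 0 0 0 0 1" --pt "0 0 0 0 0 0 1" --pt "0 0 -2.0 0 0 0 1" --pt "0 0 -3.0 0 0 0 1" --pt "0 0 -3.0 0 0 0 1" --pt "0 0 -3.0 0 0 0 1" --pt "0 0 -3.0 0 0 0 1"

```text
clock: 13.05
position: [510.8, 188.1, 266.7]
tcp_rot: [3.135, 0.014, 0.018]
ft_force: [-0.3, 0.9, 0.2]
gripper_width: 0.002
```

```bash
python3 - <<'E'
from arc import *
from cell import imaging
st()
for n in("scene","top"):
    c=imaging.camera(n);np.savez(f"{n}7.npz",**c)
    cv2.imwrite(f"pics/{n}7.png",cv2.resize(c["pixels"][:,:,::-1],(768,576)))
E
```

```text
13.05 p [510.8 188.1 266.7] q [ 0.3  -0.06  1.32 -0.01  1.87  0.28] F [-0.3  0.9  0.2] x [1.   0.01 0.01] z [ 0.01 -0.01 -1.  ] 0.0
```

View pics/scene7.png

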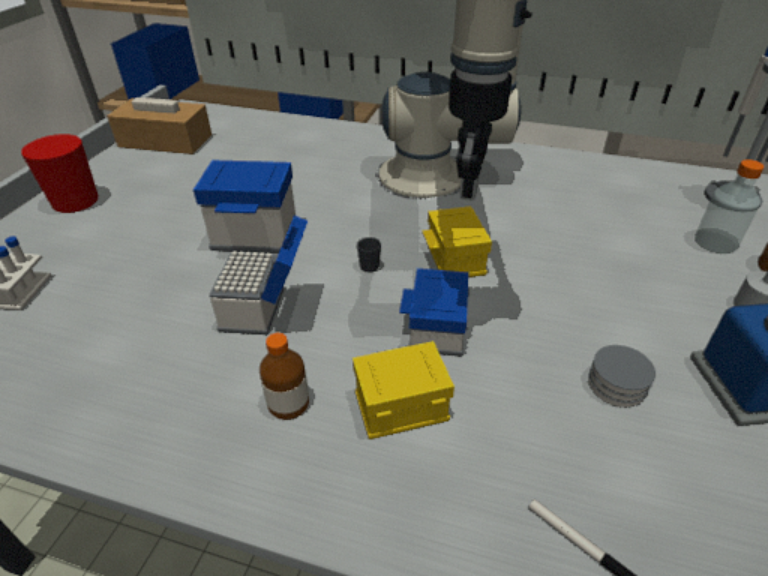

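The low lid looks shut at (435,300) and the tall lid open at (285,260). A numeric check before handing in.

```bash
python3 - <<'E'
from arc import *
c=dict(np.load("top7.npz"));W=world(c);m=blue(c)>0
s=np.zeros_like(m);s[170:250,190:250]=1
p=W[m&s];p=p[p[:,2]>72];print(len(p),'low lid z',np.percentile(p[:,2],[5,50,95]).round(1))
A=np.c_[p[:,:2],np.ones(len(p))];k=np.linalg.lstsq(A,p[:,2],rcond=None)[0];print('slope',k[:2].round(3))
r=cv2.minAreaRect(p[:,:2].astype(np.float32));print('low centre',r)
# tall: open lid plane points & box corners
def tall(c):
    W=world(c);m=blue(c)>0;s=np.zeros_like(m);s[155:225,300:345]=1;p=W[m&s];p=p[p[:,2]>70]
    return p
p=tall(c);t=p[p[:,2].argsort()[-60:]];print('tall lid top',t.mean(0).round(1),'lowlid open initially:')
c0=dict(np.load("top0.npz"));W0=world(c0);m0=blue(c0)>0;s=np.zeros_like(m);s[180:245,172:212]=1;q=W0[m0&s];q=q[q[:,2].argsort()[-60:]];print(q.mean(0).round(1))
# tall box top front edge
s=np.zeros_like(m);s[155:225,325:375]=1
b=W[s&~m&(W[...,2]>72)&(W[...,2]<105)];r=cv2.minAreaRect(b[:,:2].astype(np.float32));print('tall box top',r,cv2.boxPoints(r).round().tolist(),np.percentile(b[:,2],[5,50,95]))
for n,x0,x1,y0,y1 in(('bottle',270,308,105,140),('cup',275,298,245,270),('dish',90,132,175,215)):
    for w in(W0,W):
        q=w[y0:y1,x0:x1].reshape(-1,3);q=q[q[:,2]>25];print(n,q.mean(0).round(1))
E
```

```text
780 low lid z [ 77.8  82.6 409.2]
slope [-0.726 -1.042]
low centre ((514.8201904296875, 158.58456420898438), (123.51414489746094, 89.84223937988281), 9.094794273376465)
tall lid top [546.1 -85.1 185.8] lowlid open initially:
[nan nan nan]
tall box top ((562.560546875, -160.66595458984375), (125.0889663696289, 113.21257781982422), 11.745722770690918) [[490.0, -118.0], [513.0, -229.0], [635.0, -203.0], [612.0, -93.0]] [81.76167439 88.23591575 95.912621  ]
bottle [729.2 -19.2  98.5]
bottle [729.3 -19.2  98.6]
cup [383.6 -13.3  49.3]
cup [383.4 -13.3  48.9]
dish [557.6 455.9  45.4]
dish [554.6 444.4  79.6]
```

View pics/top7.png

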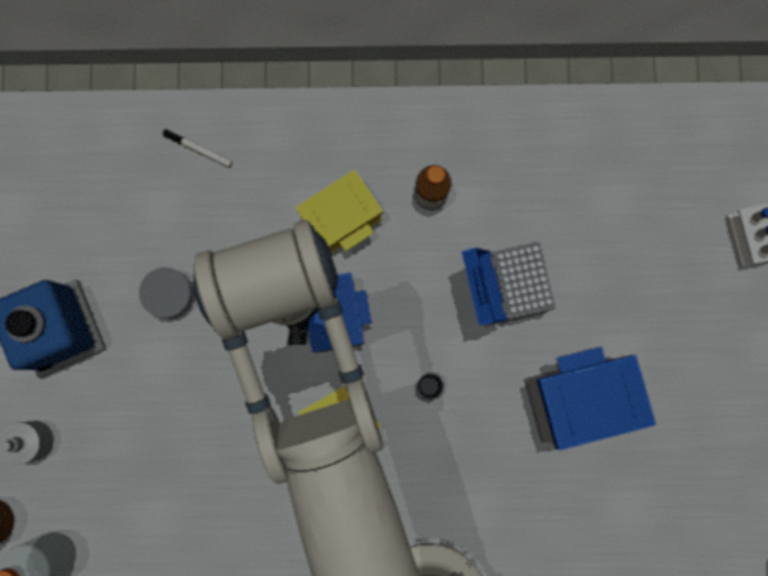

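```bash
python3 - <<'E'
from arc import *
from cell import manip
c=dict(np.load("top7.npz"));W=world(c);m=blue(c)>0
s=np.zeros_like(m);s[170:250,190:250]=1
p=W[m&s];p=p[(p[:,2]>72)&(p[:,2]<95)]
k=np.linalg.lstsq(np.c_[p[:,:2],np.ones(len(p))],p[:,2],rcond=None)[0];print(len(p),'slope',k[:2].round(3),np.median(p[:,2]))
st();print(manip.job_done())
E
```

```text
730 slope [-0.002  0.005] 82.35328671785985
13.15 p [511.9 188.5 270.4] q [ 0.3  -0.06  1.31 -0.01  1.87  0.28] F [ 0.1 -0.4  0.9] x [1.   0.01 0.02] z [ 0.02 -0.   -1.  ] -0.0
the job is handed in; nothing more can be done
None
```

I pushed the tall box's lid up and over backwards with the closed fingertips under its thumb tab. I then pushed the low box's open lid over from behind until it fell shut. The job was handed in at 13.2 s; no verdict is reported.

**Last checks:**
- **Tall lid:** open on its stop. Its tab edge is at z = 186 mm, as expected for 2.0 rad.
- **Low lid:** shut. Its top is flat, sloping under 0.01 rad, at z = 82 mm against about 81 expected.
- **Boxes:** the tall box's front corners are within 4 mm of the start. The low box's centre is within about 2 mm of my first estimate. I saw no tilt.
- **Bottle and cup:** unmoved.
- **Forces:** the readings I took, at the ends of moves and in between, stayed at noise level, about 1 N. At the end the gripper was clear, well above everything.

**Check that disagreed:** the last depth reading of the dishes was spoiled by the arm covering part of them in the top view (mean height 79.6 mm against 45.4 at the start). Both pictures show the stack where it was, and the arm was never moved into it.

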